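# Hold the right offcut in the sawing jig

## Task

A colleague is about to hand-saw a sample in the sawing jig: put the right bar offcut into the jig and hold it for the cut. Use the short offcut if, butted against the stop, it still reaches across the saw slot, otherwise the long one, and leave the other lying where it is. Lay it along the fence and finish while still holding it there, with one firm diagonal push that keeps it flat on the bed, tight against the fence and tight against the stop all at once, your fingers on the stop's side of the slot and clear of it, without disturbing the things lying around.

Things in the scene. Friction and masses are not known exactly. Their poses are not given: they have to be found in the camera images.
- jig: Hand-sawing jig, fixed to the bench: a white board 130 mm (x) by 250 mm (y) on rubber feet with a slotted aluminium fence along its far side. Origin at the centre of its underside, on the bench; x points away from the robot when unturned, y along the fence to the left, z up. A 3 mm saw slot cuts through fence and bed along x, at y = -75 mm; the stop stands left (+y) of it
- jig_bed: The jig's white board; origin and axes as jig. Its flat top, the bed, is at z = 22 mm and reaches from x = -65 mm to the fence. Jig, stop and offcuts are rigid; they slide on one another with a friction of about 0.6
- jig_fence: The jig's aluminium fence; origin and axes as jig. Its front face is the plane x = +25 mm; it is 30 mm thick, rises 20 mm above the bed (to z = 42 mm) and runs along the whole board, y = -125 to +125 mm. A small spare slot nut sits in its top, 1 mm or less proud
- slot (a point): Where the middle of the saw slot meets the fence's front face and the bed; axes as jig, so +y is the stop's side of the slot
- stop: Dark steel stop locked on the fence by a black knob (its top at z = 69 mm): a saddle 24 mm wide (y) with a leg 26 mm out in front of the fence, from 2 to 32 mm above the bed. Origin on the fence's front face, 2 mm above the bed, mid-width; axes as jig. Offcuts butt on its face towards the slot, at y = -12 mm; this is 70 to 82 or 112 to 124 mm from the slot's middle
- short_bar: Short bar offcut, solid grey plastic, 28 mm wide (x), 95 mm long (y), 36 mm high (z), about 0.13 kg, lying on the bench beside the jig, left or right; a machine with a tall front wall stands behind the left place (wall at x = 0.575 m, y over 0.15 m). Origin at the centre of its underside, z up. Both ends are alike
- long_bar: Long bar offcut of the same stock, 28 mm wide (x), 150 mm long (y), 36 mm high (z), about 0.21 kg, lying on the bench on the other side of the jig. Origin at the centre of its underside, z up. Both ends are alike
- hacksaw: Small hacksaw with a bent-rod frame lying flat on the bench, 240 x 85 x 6 mm, a bystander; origin near its middle, on the bench
- note_pad: White pad of notes 76 x 101 x 10 mm behind the jig, a bystander; origin at the centre of its underside
- marker_2: Felt marker 124 mm long, 14 mm thick, lying in front of the jig, a bystander; origin at the centre of its underside

How it is judged:
By the outcome, as a careful person would: the job done as asked, in the order asked, and still so for the second after the job is handed in, while the arm keeps its last pose, push and grip.
It also fails if it takes over 64 s, if anything falls off the work surface, if the arm or the gripper's body presses on something with over 40 N, if the wrist force passes 120 N, or if a joint passes its speed limit or range.

## Robot

A 7-joint arm with a two-finger parallel gripper is mounted at the origin on a cart in front of the work surface, level with it; the furniture and walls round the work are solid. World frame = base frame: x ahead of the robot, y to its left, z up, the work surface at z = 0. Lengths are in mm, angles in rad, forces in N, time in s.
With the tool pointing down it reaches from about 425 to 925 mm from the base axis. Payload 6.8 kg.
Tool frame: the origin (TCP) lies between the finger pads, 19 mm behind the fingertips; this is the grasp point; z points along the fingers, y is the line along which they close (so a half turn about z gives the same grasp; the last joint's range is limited). The gripper opens to 88 mm and grips with 3 to 60 N. Pads are 20 mm wide; open, the fingers measure 115 mm over their backs; the gripper's body (75 mm by 178 mm) begins 61 mm behind the grasp point.
Start: joints at [-1.276, 0.477, 0.022, 1.555, -0.011, 1.109, -0.083], TCP at [264.595, 620.996, 241.364] pointing down, gripper open.
Joint ranges: [-2.96, 2.96], [-0.34, 2.1], [-1.41, 1.46], [0.24, 2.44], [-1.37, 4.51], [0.17, 1.92], [-2.96, 2.96]. Speed limits (rad/s): [2.39, 2.39, 3.14, 3.14, 3.14, 3.14, 3.14].

## Interface

Orientations are given as a unit quaternion [x, y, z, w].
In Python, from bench import robot gives the robot as it stands. The module is installed in compiled form; this text tells all that it offers.
- The arm moves only by the tool move_tool, called after "Request:" by a JSON object that holds its "method" and its "body", one argument or row to a line. Schema: {"type":"object","properties":{"steps":{"type":"array","items":{"type":"object","properties":{"jaw":{"type":"number"},"tx":{"type":"number"},"ty":{"type":"number"},"tz":{"type":"number"},"spin":{"type":"number"}},"additionalProperties":false,"required":["jaw"]},"minItems":1,"maxItems":8},"clamp_n":{"type":"number"},"only":{"type":"string"},"quiet":{"type":"boolean"},"lines":{"type":"string"}},"required":["steps"],"additionalProperties":false}. steps is a list of rows, 1 to 8 of them, each an object with the fields jaw (the finger opening in mm), tx, ty, tz (the shift in mm), spin (a turn about the tool's z in rad); a field left out counts as zero (the opening has to be given); each row is the pose to reach, as a shift and turn from the pose commanded when the call began, along the tool's axes at that moment; what a row does not reach only later rows make up. A row lasts 1/10 s, in which the tool goes at most 50 mm and 0.15 rad, less where a joint would pass 70% of its speed; a pose out of reach is approached as far as the arm can. The fingers move at their own pace and stop on an object; clamp_n is the grip in N (left out, the last holds). Time passes only in rows, so rows that do not move let the fingers close. The tool returns the time, the measured TCP pose, the force, the opening and the grip force at its end. only (a regular expression) keeps the lines of the reply that match it, lines (a string "A,B") keeps lines A to B, and quiet returns only ok. Input that does not fit is refused with a message, and nothing moves.
- robot.state(): the state, without advancing time (a new reading comes with each control period).
- robot.capture(name): name is "scene" or "side" or "wrist"; returns the picture (400x640x3 uint8, red, green, blue); there is no depth.
- robot.calibration(name): a dict with "camera_matrix" (3x3 intrinsics, pixels), "origin" and "orientation" of the camera in the world; the wrist camera has in their place "hand_eye" (4x4, takes a point from camera to tool coordinates, whose origin is the TCP and whose axes are the flange's). Camera axes: x right, y down, z forward; pixel columns grow to the right and rows downward; lengths in mm; the calibration is good to about 2 mm. A picture is of the moment at which its call begins: read the wrist's pose just before it. calibration takes no time and is no camera call.
- robot.job_done(): hands the job in; it is judged then, once.
Trained networks look in the newest picture that a camera, given by its name, has taken for a name from the list of things; names that differ only in an ending like _2 or _b are one class to them, and where a whole thing is asked for, a point or a joint stands for the part that bears it (a point fixed in the world has none). Each returns a list of dicts, best first, with "conf" (0 to 1); they miss things now and then, are a little off and sometimes report something else, mostly with a low value. They report only what shows in the picture. A call takes as long as a camera call.
- robot.trace(camera, name): "mask" (400x640 bool, what is visible of it) and "pixel" ([column, row] in pixels, amid what is visible of it).
The state is a dict: "time_s": time; "joints": joint angles; "qd": joint speeds; "effort": joint torques, N m; "tcp_pos": TCP position; "ee_rot": TCP orientation; "contact_force": force on the tool from outside, world axes, zero at the start; "moment": the same for the moment, N m; "grip_width": finger opening in mm; "grasp_force": force on a finger pad.
Only numpy, scipy, OpenCV 4.12 (cv2) and the standard library are available. Lean on these libraries where they do the work, as an engineer would, in place of code of your own. Each camera call takes 0.05 s, during which the arm holds its last target. There are 200 camera calls.

## Working session

There is one attempt and no reset: what is moved stays moved. The work goes in short steps, Python scripts to look and compute and a tool call to move; the robot and the scene stay as the last step left them, time stands still between calls to the robot, and variables do not carry over. Pictures are saved under pics/ and viewed, at most 10 in all, crops included, and the job is handed in when it is done.

```bash
mkdir -p pics
```

Create h.py:
```python
import numpy as np, cv2
from bench import robot
from scipy.spatial.transform import Rotation as R
def cam(n):
    c=robot.calibration(n); K=np.array(c["camera_matrix"])
    if "hand_eye" in c:
        s=robot.state(); T=np.eye(4); T[:3,:3]=R.from_quat(s["ee_rot"]).as_matrix(); T[:3,3]=s["tcp_pos"]
        T=T@np.array(c["hand_eye"]); return K,T[:3,:3],T[:3,3]
    o=np.array(c["orientation"]); r=R.from_quat(o).as_matrix() if o.size==4 else o
    return K,r,np.array(c["origin"])
def unproj(C,px,z):
    K,r,o=C; px=np.atleast_2d(px).astype(float)
    d=np.c_[px,np.ones(len(px))]@np.linalg.inv(K).T@r.T
    return o+d*((z-o[2])/d[:,2])[:,None]
def proj(C,P):
    K,r,o=C; p=(np.atleast_2d(P)-o)@r@K.T; return p[:,:2]/p[:,2:]
def snap(n,f):
    C=cam(n); im=robot.capture(n); cv2.imwrite(f"pics/{f}.png",im[:,:,::-1]); return C,im
```

Run:
```python
from h import *
print(robot.state())
for n in ["scene","side"]:
    C,im=snap(n,n+"0"); print(n,C[2],C[1][:,2])
    for t in ["short_bar","long_bar","stop","jig_bed","jig_fence","hacksaw"]:
        for d in robot.trace(n,t)[:2]:
            print(t,round(d["conf"],2),d["pixel"],d["mask"].sum(),unproj(C,d["pixel"],{"short_bar":36,"long_bar":36,"stop":50,"jig_bed":22,"jig_fence":42,"hacksaw":3}[t])[0].round(0))
```

```text
{'time_s': 0.0, 'joints': array([-1.27610877,  0.47774893,  0.02235053,  1.55644726, -0.01147909,
        1.10927557, -0.08309428]), 'qd': array([-6.95287642e-04, -1.78167090e-05,  1.41412767e-03,  6.29481154e-04,
       -1.87059856e-03,  1.03498960e-03, -1.31519034e-03]), 'effort': array([ 5.72959834e-04, -5.82851422e+01,  1.53459895e+00, -2.72592241e+01,
       -5.43886749e-02,  1.71318260e-02,  1.31936313e-04]), 'tcp_pos': array([264.39243699, 620.45463778, 240.41798114]), 'ee_rot': array([ 2.00021782e-01,  9.79791060e-01, -8.69647855e-04, -1.00033579e-04]), 'contact_force': array([-0.07656186,  0.54114499,  0.47094213]), 'moment': array([ 6.24545414e-03, -7.41780098e-05,  2.97281628e-02]), 'grasp_force': 0.0, 'grip_width': 87.87294541446934}
scene [-400.59206317  757.57941251  835.52610852] [ 0.67124157 -0.48036562 -0.5645207 ]
short_bar 0.76 [288.9, 229.8] 472 [449. 238.  36.]
long_bar 0.77 [433.0, 171.2] 428 [ 424. -313.   36.]
stop 0.5 [202.0, 286.0] 656 [379. 525.  50.]
stop 0.45 [337.9, 178.5] 187 [558. -20.  50.]
jig_bed 0.82 [359.0, 188.0] 1433 [508. -66.  22.]
jig_fence 0.65 [350.5, 171.8] 567 [575. -86.  42.]
jig_fence 0.28 [357.3, 181.4] 2045 [518. -66.  42.]
hacksaw 0.8 [195.7, 296.0] 408 [404. 537.   3.]
side [ 185.43658647 1256.27246191  907.11990535] [ 0.24870354 -0.7842735  -0.56838511]
short_bar 0.47 [332.9, 239.6] 226 [453. 246.  36.]
stop 0.45 [327.5, 191.3] 102 [553. -21.  50.]
jig_bed 0.91 [339.4, 191.1] 685 [519. -80.  22.]
jig_fence 0.59 [320.9, 192.1] 205 [580. -19.  42.]
hacksaw 0.84 [320.4, 320.6] 143 [397. 562.   3.]
hacksaw 0.33 [323.2, 177.8] 226 [ 624. -192.    3.]
```

Run:
```python
import cv2
a=cv2.imread("pics/scene0.png")[120:340,150:510]
cv2.imwrite("pics/sc_crop.png",cv2.resize(a,None,fx=2.2,fy=2.2,interpolation=cv2.INTER_CUBIC))
```

```text
(no output)
```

View pics/sc_crop.png

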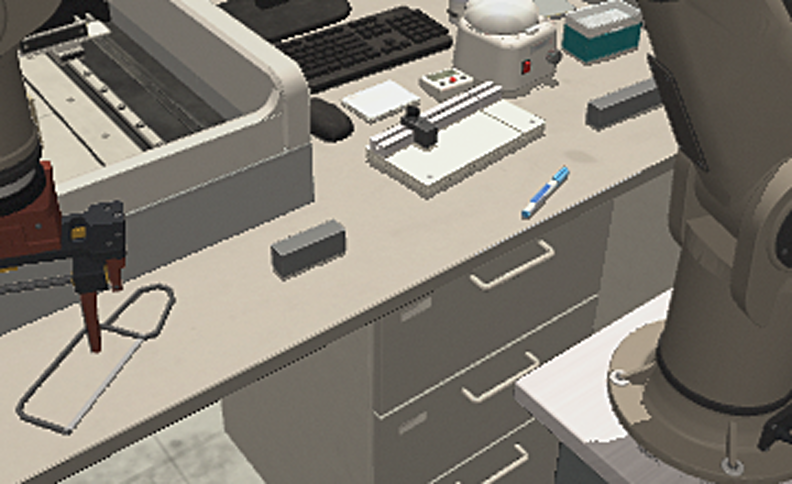

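The short offcut lies left of the jig at crop (310,250) and the long one right at (625,100). The stop is on the left part of the jig at (420,125). I'm moving the wrist camera over the jig to measure the stop-to-slot distance.

Request:
{"method": "move_tool", "body": {
  "steps": [
    {"jaw":88, "tx":-34, "ty":-35, "tz":-10, "spin":0.15},
    {"jaw":88, "tx":-68, "ty":-70, "tz":-20, "spin":0.3},
    {"jaw":88, "tx":-102, "ty":-105, "tz":-30, "spin":0.45},
    {"jaw":88, "tx":-136, "ty":-140, "tz":-40, "spin":0.6},
    {"jaw":88, "tx":-170, "ty":-175, "tz":-50, "spin":0.75},
    {"jaw":88, "tx":-204, "ty":-210, "tz":-60, "spin":0.9},
    {"jaw":88, "tx":-238, "ty":-245, "tz":-60, "spin":1.05},
    {"jaw":88, "tx":-272, "ty":-280, "tz":-60, "spin":1.17}
  ]
}}

```text
time_s: 1.5
tcp_pos: [405.6, 255.0, 302.0]
ee_rot: [0.71, 0.704, 0.001, -0.0]
contact_force: [0.1, -0.6, -0.2]
grip_width: 88.0
grasp_force: 0.0
```

Run:
```python
from h import *
s=robot.state(); r=R.from_quat(s["ee_rot"]).as_matrix(); print(s["tcp_pos"],r[:,0],r[:,1],s["joints"])
print(robot.calibration("wrist"))
print("to jig",r.T@(np.array([480,-70,330])-s["tcp_pos"]))
```

```text
[405.63496921 254.9710656  302.03250967] [0.00776897 0.99996868 0.00151389] [ 9.99969398e-01 -7.77034721e-03  9.07862215e-04] [-1.03012827  0.08170727  0.36466384  1.95278982 -0.03317321  1.1110105
 -0.65966974]
{'camera_matrix': array([[288.75010857,   0.        , 321.99444475],
       [  0.        , 288.75010857, 197.56003797],
       [  0.        ,   0.        ,   1.        ]]), 'hand_eye': array([[-6.99545414e-04, -9.70900182e-01, -2.39483501e-01,
         6.47274217e+01],
       [ 9.99999716e-01, -7.46477336e-04,  1.05267236e-04,
         1.01508414e-02],
       [-2.80972985e-04, -2.39483360e-01,  9.70900428e-01,
        -1.42720622e+02],
       [ 0.00000000e+00,  0.00000000e+00,  0.00000000e+00,
         1.00000000e+00]])}
to jig [-324.34080678   76.91328373  -28.38872381]
```

Request:
{"method": "move_tool", "body": {
  "steps": [
    {"jaw":88, "tx":-45, "ty":14},
    {"jaw":88, "tx":-90, "ty":28},
    {"jaw":88, "tx":-135, "ty":42},
    {"jaw":88, "tx":-180, "ty":56},
    {"jaw":88, "tx":-225, "ty":70},
    {"jaw":88, "tx":-270, "ty":84},
    {"jaw":88, "tx":-295, "ty":95},
    {"jaw":88, "tx":-295, "ty":95}
  ]
}}

```text
time_s: 2.3
tcp_pos: [500.2, -42.7, 301.9]
ee_rot: [0.71, 0.704, 0.0, 0.001]
contact_force: [-0.3, 0.4, -0.2]
grip_width: 87.8
grasp_force: 0.0
```

Run:
```python
from h import *
C,im=snap("wrist","w1")
for t,z in [("stop",50),("jig_bed",22),("jig_fence",42),("long_bar",36),("short_bar",36),("note_pad",10),("marker_2",10)]:
    for d in robot.trace("wrist",t)[:2]:
        m=d["mask"].astype(np.uint8); c=max(cv2.findContours(m,0,2)[0],key=cv2.contourArea)
        rc=cv2.boxPoints(cv2.minAreaRect(c))
        print(t,round(d["conf"],2),d["pixel"],m.sum(),unproj(C,rc,z)[:,:2].round(0).tolist())
```

```text
stop 0.58 [370.8, 171.8] 770 [[538.0, -26.0], [596.0, -23.0], [599.0, -50.0], [540.0, -53.0]]
jig_bed 0.76 [340.3, 195.4] 8452 [[473.0, 25.0], [560.0, 30.0], [583.0, -201.0], [484.0, -208.0]]
jig_fence 0.57 [377.3, 201.0] 2960 [[566.0, -53.0], [598.0, -51.0], [611.0, -192.0], [577.0, -193.0]]
long_bar 0.67 [351.6, 195.9] 12098 [[472.0, 28.0], [597.0, 34.0], [622.0, -194.0], [480.0, -202.0]]
long_bar 0.63 [304.9, 327.3] 367 [[456.0, -273.0], [484.0, -273.0], [483.0, -315.0], [455.0, -315.0]]
short_bar 0.63 [287.1, 3.4] 168 [[447.0, 175.0], [473.0, 175.0], [473.0, 167.0], [446.0, 167.0]]
note_pad 0.97 [458.8, 187.6] 3226 [[667.0, -25.0], [747.0, -25.0], [760.0, -128.0], [676.0, -127.0]]
marker_2 0.59 [243.3, 213.6] 658 [[351.0, -57.0], [365.0, -51.0], [407.0, -167.0], [393.0, -173.0]]
```

View pics/w1.png

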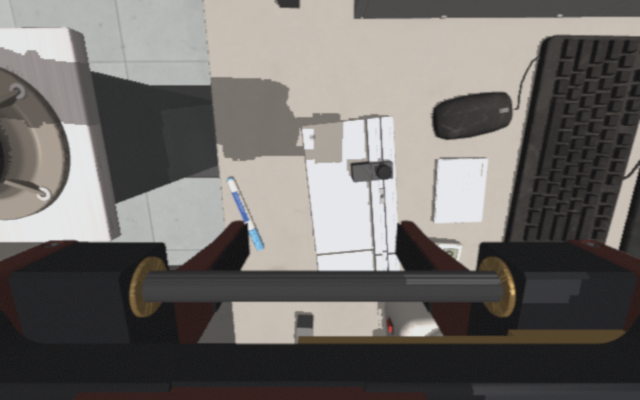

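The wrist view shows the jig at (303–405, 117–270), the saw slot as a dark line near row 252, the stop at (352–392, 160–181), and the end of the long bar near (304,327). I'll zoom in to measure the slot and stop edges.

Run:
```python
import cv2
a=cv2.imread("pics/w1.png")[105:275,295:415]
cv2.imwrite("pics/w1c.png",cv2.resize(a,None,fx=3.5,fy=3.5,interpolation=cv2.INTER_NEAREST))
```

```text
(no output)
```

View pics/w1c.png

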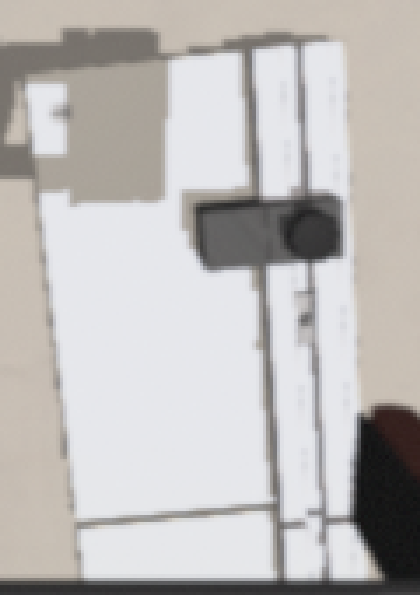

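Run:
```python
from h import *
C=cam("wrist")
f=lambda L,z:unproj(C,np.array(L)/3.5+[295,105],z)[:,:2]
for n,L,z in [("slot",[(78,523),(275,507)],22),("slotF",[(282,523),(355,518)],42),("stopface",[(207,269),(262,263)],54),("fence",[(249,50),(281,520)],42),("fencefoot",[(249,60),(275,507)],22),("near",[(27,85),(78,523)],22),("left",[(27,85),(245,52)],22)]:
    p=f(L,z); d=p[1]-p[0]; print(n,p.round(1).tolist(),np.degrees(np.arctan2(d[1],d[0])).round(1),np.hypot(*d).round(1))
```

```text
slot [[491.8, -169.2], [580.5, -161.5]] 5.0 89.1
slotF [[580.0, -159.9], [611.3, -157.6]] 4.2 31.4
stopface [[543.5, -46.5], [565.0, -44.1]] 6.3 21.6
fence [[558.8, 36.7], [579.5, -158.5]] -83.9 196.4
fencefoot [[561.9, 33.3], [580.5, -161.5]] -84.5 195.6
near [[472.0, 23.5], [491.8, -169.2]] -84.1 193.7
left [[472.0, 23.5], [560.1, 36.4]] 8.3 89.1
```

The slot-to-stop distance is about 118 mm, in the 112–124 range. The short bar (95 mm) would not reach the slot, so I'll use the long one. Next I'll look at it from above.

Request:
{"method": "move_tool", "body": {
  "steps": [
    {"jaw":88, "tx":-45, "ty":-6},
    {"jaw":88, "tx":-90, "ty":-12},
    {"jaw":88, "tx":-135, "ty":-18},
    {"jaw":88, "tx":-180, "ty":-24},
    {"jaw":88, "tx":-225, "ty":-30},
    {"jaw":88, "tx":-265, "ty":-36},
    {"jaw":88, "tx":-265, "ty":-36}
  ]
}}

```text
time_s: 3.4
tcp_pos: [460.6, -308.8, 301.8]
ee_rot: [0.711, 0.704, -0.001, 0.001]
contact_force: [-0.7, 0.2, 0.2]
grip_width: 87.6
grasp_force: 0.0
```

Run:
```python
from h import *
s=robot.state()
C,im=snap("wrist","w2"); print(s["joints"])
for d in robot.trace("wrist","long_bar")[:2]:
        m=d["mask"].astype(np.uint8); c=max(cv2.findContours(m,0,2)[0],key=cv2.contourArea)
        rc=cv2.boxPoints(cv2.minAreaRect(c))
        print(round(d["conf"],2),d["pixel"],m.sum(),rc.round(0).tolist(),unproj(C,rc,36)[:,:2].round(0).tolist())
cv2.imwrite("pics/w2c.png",cv2.resize(im[90:290,230:410,::-1],None,fx=3,fy=3,interpolation=cv2.INTER_NEAREST))
```

```text
[-0.18266239  0.27752463  0.81612765  1.81424002 -0.2182737   1.14201721
  0.6956343 ]
0.66 [327.7, 213.2] 1871 [[312.0, 261.0], [318.0, 162.0], [337.0, 163.0], [332.0, 262.0]] [[444.0, -447.0], [455.0, -294.0], [483.0, -296.0], [474.0, -449.0]]
```

View pics/w2c.png

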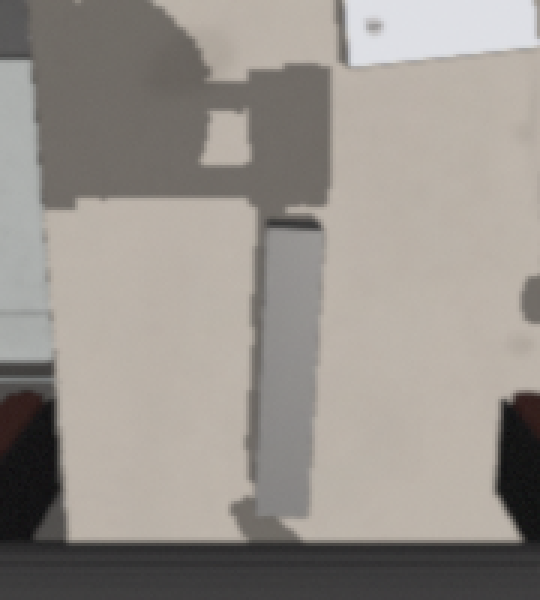

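The long bar's top face spans crop (267,228)–(310,517), clear on all sides. I'll compute the grasp.

Run:
```python
from h import *
C=cam("wrist"); s=robot.state(); r=R.from_quat(s["ee_rot"]).as_matrix()
p=unproj(C,np.array([(267,228),(321,230),(310,517),(257,515)])/3+[230,90],36)[:,:2]
print(p.round(1).tolist()); c=p.mean(0); v=(p[0]+p[1]-p[2]-p[3]); L=np.hypot(*v)/2; v/=2*L
print(c,L,np.linalg.norm(p[0]-p[1]),"axis deg",np.degrees(np.arctan2(v[1],v[0])), "toolx",np.degrees(np.arctan2(r[1,0],r[0,0])))
g=np.r_[c+8*v,44]; print("shift",r.T@(g-s["tcp_pos"]),"tgt",g)
print("turn",np.arctan2(r[1,0],r[0,0])-np.arctan2(v[1],v[0]))
```

```text
[[458.5, -293.3], [484.0, -294.3], [479.6, -442.2], [452.4, -440.9]]
[ 468.64624793 -367.66606814] 147.838745192658 25.53215092379326 axis deg 87.95582387191641 toolx 89.7994361834698
shift [-56.19661796   6.47702151 257.17748721] tgt [ 468.93160821 -359.67115916   44.        ]
turn 0.032177104966910175
```

Request:
{"method": "move_tool", "body": {
  "steps": [
    {"jaw":88, "tx":-45, "ty":5, "spin":0.04},
    {"jaw":88, "tx":-56, "ty":6, "tz":40, "spin":0.04},
    {"jaw":88, "tx":-56, "ty":6, "tz":90, "spin":0.04},
    {"jaw":88, "tx":-56, "ty":6, "tz":140, "spin":0.04},
    {"jaw":88, "tx":-56, "ty":6, "tz":190, "spin":0.04},
    {"jaw":88, "tx":-56, "ty":6, "tz":230, "spin":0.04},
    {"jaw":88, "tx":-56, "ty":6, "tz":250, "spin":0.04},
    {"jaw":88, "tx":-56, "ty":6, "tz":258, "spin":0.04}
  ],
  "clamp_n": 40
}}

```text
time_s: 4.3
tcp_pos: [469.0, -355.9, 40.8]
ee_rot: [0.721, 0.693, 0.0, -0.002]
contact_force: [-0.4, 0.1, 0.2]
grip_width: 87.9
grasp_force: 0.0
```

Request:
{"method": "move_tool", "body": {
  "steps": [
    {"jaw":20},
    {"jaw":20},
    {"jaw":20},
    {"jaw":20},
    {"jaw":20},
    {"jaw":20},
    {"jaw":20}
  ],
  "clamp_n": 40
}}

```text
time_s: 5.0
tcp_pos: [468.9, -359.4, 43.5]
ee_rot: [0.722, 0.692, 0.0, 0.0]
contact_force: [-0.2, -0.7, -0.3]
grip_width: 35.1
grasp_force: 0.0
```

Request:
{"method": "move_tool", "body": {
  "steps": [
    {"jaw":20},
    {"jaw":20},
    {"jaw":20},
    {"jaw":20}
  ],
  "clamp_n": 50
}}

```text
time_s: 5.4
tcp_pos: [468.4, -359.4, 43.3]
ee_rot: [0.722, 0.692, -0.0, -0.0]
contact_force: [-2.0, 0.7, 3.1]
grip_width: 27.5
grasp_force: 49.9
```

Request:
{"method": "move_tool", "body": {
  "steps": [
    {"jaw":20, "tz":-30},
    {"jaw":20, "tz":-70},
    {"jaw":20, "tz":-90},
    {"jaw":20, "tz":-90}
  ]
}}

```text
time_s: 5.8
tcp_pos: [470.5, -360.4, 135.8]
ee_rot: [0.722, 0.692, 0.001, 0.003]
contact_force: [0.3, -0.1, -1.9]
grip_width: 27.5
grasp_force: 49.9
```

Run:
```python
from h import *
s=robot.state(); print(s["tcp_pos"],s["contact_force"],s["moment"])
C,im=snap("wrist","w3")
cv2.imwrite("pics/w3c.png",cv2.resize(im[90:390,170:470,::-1],None,fx=2,fy=2))
```

```text
[ 470.48500269 -360.44967677  135.76531856] [ 0.26315899 -0.12669758 -1.93146078] [-0.04840113  0.02017957  0.03365015]
```

View pics/w3c.png

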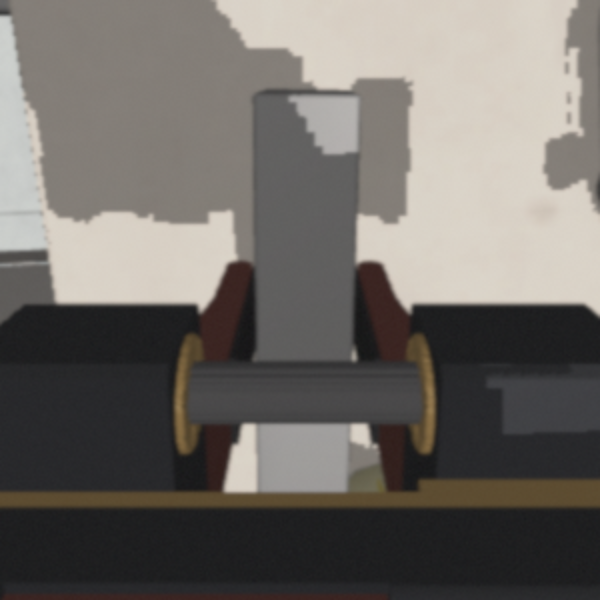

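The bar is held square, and its free end extends ahead at crop (305,92). I'll compute where that end lies in the tool frame and the approach move.

Add to h.py:
```python
psi=np.radians(5.7); S=np.array([580.3,-160.8]); ex=np.array([np.cos(psi),np.sin(psi)]); ey=np.array([-ex[1],ex[0]])
def jig(p): d=np.array(p)[:2]-S; return np.array([d@ex,d@ey])   # rel. to slot/fence: (x<0 in front, y>0 stop side)
def world(u,v): return S+u*ex+v*ey
def plan(u,v,z):
    s=robot.state(); r=R.from_quat(s["ee_rot"]).as_matrix()
    print("tcp",s["tcp_pos"].round(1),"jig",jig(s["tcp_pos"]).round(1),"F",s["contact_force"].round(1),"shift",(r.T@(np.r_[world(u,v),z]-s["tcp_pos"])).round(1),"turn",np.arctan2(r[1,0],r[0,0])-np.pi/2-psi)
```

Run:
```python
from h import *
h=np.array(robot.calibration("wrist")["hand_eye"]); K=cam("wrist")[0]
for px in [(255/2+170,136),(358/2+170,136)]:
    print("front end in tool",unproj((K,h[:3,:3],h[:3,3]),px,7.4).round(1))
plan(-50,42,136)
```

```text
front end in tool [[ 60.  -12.4   7.4]]
front end in tool [[59.9 13.8  7.4]]
tcp [ 469.7 -359.4  133.8] jig [-129.8 -186.6] F [-0.6 -0.8 -3.1] shift [237.6  46.9  -2.2] turn -0.14099047353003843
```

Request:
{"method": "move_tool", "body": {
  "steps": [
    {"jaw":20, "tx":45, "spin":-0.03},
    {"jaw":20, "tx":90, "ty":10, "spin":-0.06},
    {"jaw":20, "tx":135, "ty":20, "spin":-0.1},
    {"jaw":20, "tx":180, "ty":30, "spin":-0.141},
    {"jaw":20, "tx":220, "ty":40, "spin":-0.141},
    {"jaw":20, "tx":237, "ty":47, "spin":-0.141},
    {"jaw":20, "tx":237, "ty":47, "spin":-0.141}
  ],
  "clamp_n": 60
}}

```text
time_s: 6.55
tcp_pos: [526.1, -120.2, 131.3]
ee_rot: [0.669, 0.743, -0.0, -0.001]
contact_force: [0.0, 0.5, -2.5]
grip_width: 27.2
grasp_force: 59.9
```

Run:
```python
from h import *
plan(-21,42,75)
C,im=snap("wrist","w4")
cv2.imwrite("pics/w4c.png",cv2.resize(im[40:390,170:470,::-1],None,fx=1.7,fy=1.7))
```

```text
tcp [ 526.1 -120.2  131.3] jig [-49.9  45.7] F [ 0.   0.5 -2.5] shift [-4.  29.  56.3] turn 0.006100893906776178
```

View pics/w4c.png

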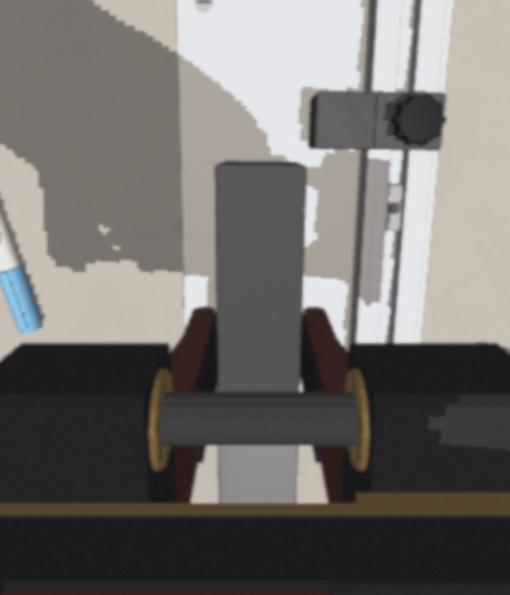

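The bar is in front of the jig, roughly parallel to the fence. The stop's face is at crop row ~148, the fence's front edge runs (372,0)→(354,340), and the bar's front edge is at row 165. I'll refine the jig pose in the tool frame from this closer view.

Run:
```python
from h import *
h=np.array(robot.calibration("wrist")["hand_eye"]); K=cam("wrist")[0]; C=(K,h[:3,:3],h[:3,3])
f=lambda L,z:unproj(C,np.array(L,float)/1.7+[170,40],z)[:,:2].round(1).tolist()
zt=131.3
print("fence top edge",f([(372,5),(354,340)],zt-42)); print("as foot",f([(372,5),(354,340)],zt-22))
print("stop face",f([(315,148),(372,149)],zt-54))
print("bar end",f([(218,164),(305,164)],7.4),"bar side R",f([(305,170),(298,385)],7.4),"L",f([(216,170),(219,385)],7.4))
# refine edge by gradient profile near fence line
g=cv2.cvtColor(cv2.imread("pics/w4.png"),6)
for y in (45,70,95,120,200,225): print(y,g[y,372:396].tolist())
for x in (360,370,380): print(x,g[115:140,x].tolist())
```

```text
fence top edge [[123.9, 48.9], [-30.1, 48.3]]
as foot [[129.0, 53.2], [-38.3, 52.4]]
stop face [[64.2, 24.7], [63.7, 49.5]]
bar end [[59.7, -12.1], [59.7, 14.0]] bar side R [[57.9, 14.0], [-12.7, 13.2]] L [[58.0, -12.7], [-12.7, -13.2]]
45 [231, 231, 231, 231, 231, 231, 231, 231, 231, 230, 226, 216, 193, 166, 137, 102, 81, 78, 96, 152, 209, 228, 231, 231]
70 [231, 231, 231, 231, 231, 231, 231, 228, 215, 185, 168, 162, 149, 120, 88, 77, 74, 110, 179, 222, 230, 231, 231, 231]
95 [91, 92, 92, 92, 92, 94, 97, 98, 96, 96, 94, 94, 92, 91, 90, 90, 92, 92, 94, 90, 91, 94, 96, 99]
120 [99, 99, 100, 99, 99, 97, 98, 99, 98, 99, 97, 96, 97, 97, 95, 95, 91, 82, 81, 92, 99, 100, 100, 99]
200 [161, 161, 161, 161, 154, 129, 94, 78, 75, 92, 124, 148, 151, 150, 149, 147, 149, 152, 154, 153, 151, 153, 173, 211]
225 [208, 171, 155, 140, 111, 85, 74, 104, 171, 219, 230, 231, 232, 232, 232, 231, 232, 232, 231, 230, 227, 227, 231, 231]
360 [102, 100, 101, 100, 99, 97, 97, 97, 98, 98, 97, 94, 145, 216, 227, 228, 222, 193, 177, 173, 167, 164, 165, 164, 163]
370 [100, 99, 100, 100, 99, 99, 99, 100, 99, 98, 96, 92, 110, 150, 162, 164, 164, 164, 164, 163, 163, 164, 164, 164, 163]
380 [98, 99, 98, 97, 99, 98, 100, 99, 98, 97, 96, 91, 100, 142, 156, 157, 157, 156, 156, 154, 150, 148, 147, 148, 147]
```

Request:
{"method": "move_tool", "body": {
  "steps": [
    {"jaw":20, "tx":-8, "ty":10},
    {"jaw":20, "tx":-8, "ty":28},
    {"jaw":20, "tx":-8, "ty":28, "tz":20},
    {"jaw":20, "tx":-8, "ty":28, "tz":45},
    {"jaw":20, "tx":-8, "ty":28, "tz":58},
    {"jaw":20, "tx":-8, "ty":28, "tz":58},
    {"jaw":20, "tx":-8, "ty":28, "tz":58}
  ],
  "clamp_n": 60
}}

```text
time_s: 7.3
tcp_pos: [554.4, -131.1, 75.6]
ee_rot: [0.672, 0.741, -0.0, 0.0]
contact_force: [0.7, -0.1, -2.1]
grip_width: 27.1
grasp_force: 59.9
```

Run:
```python
from h import *
plan(-21,42,65.4)
C,im=snap("wrist","w5"); plan(-21,42,65.4)
cv2.imwrite("pics/w5c.png",cv2.resize(im[40:390,170:470,::-1],None,fx=1.7,fy=1.7))
```

```text
tcp [ 554.4 -131.1   75.6] jig [-22.8  32.1] F [ 0.7 -0.1 -2.1] shift [ 9.9  1.8 10.2] turn -0.0022789593542766606
tcp [ 554.8 -130.8   76.1] jig [-22.4  32.4] F [ 0.2 -0.4 -2.4] shift [ 9.6  1.3 10.7] turn -0.0017854860383021698
```

View pics/w5c.png

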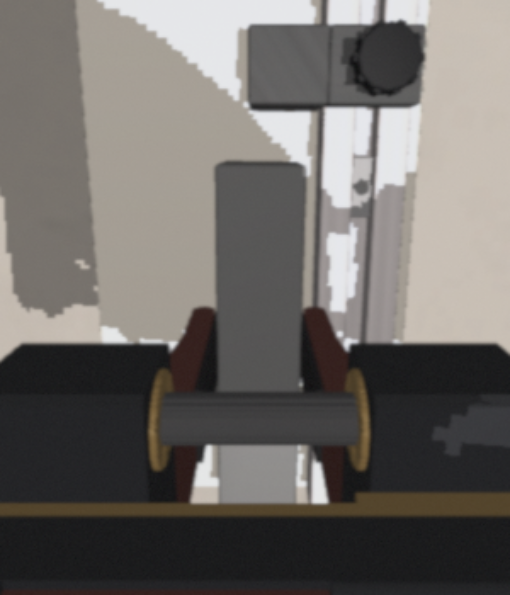

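The bar is low in front of the stop (stop face at crop row 108, bar end at row 163), with small clearance to the fence. I'll lower it to the bed.

Request:
{"method": "move_tool", "body": {
  "steps": [
    {"jaw":20, "tz":6},
    {"jaw":20, "tz":9},
    {"jaw":20, "tz":11},
    {"jaw":20, "tz":11},
    {"jaw":20, "tz":11}
  ],
  "clamp_n": 60
}}

```text
time_s: 7.85
tcp_pos: [554.6, -129.6, 65.3]
ee_rot: [0.671, 0.741, 0.0, -0.0]
contact_force: [-3.3, 1.3, 8.2]
grip_width: 27.4
grasp_force: 59.9
```

Run:
```python
from h import *
plan(-14,57,65.4)
h=np.array(robot.calibration("wrist")["hand_eye"]); K=cam("wrist")[0]; C=(K,h[:3,:3],h[:3,3])
f=lambda L,z:unproj(C,np.array(L,float)/1.7+[170,40],z)[:,:2].round(1).tolist()
print("w5 stop",f([(255,108),(315,108)],76-54),"fence",f([(323,10),(312,300)],76-42),"foot",f([(323,10),(312,300)],76-22))
```

```text
tcp [ 554.6 -129.6   65.3] jig [-22.5  33.6] F [-3.3  1.3  8.2] shift [23.4  8.5 -0.1] turn -0.00022755016157957608
w5 stop [[76.8, -1.0], [76.8, 18.1]] fence [[108.3, 21.3], [8.6, 20.2]] foot [[113.2, 23.7], [2.3, 22.5]]
```

Request:
{"method": "move_tool", "body": {
  "steps": [
    {"jaw":20, "tx":5, "ty":3},
    {"jaw":20, "tx":10, "ty":5},
    {"jaw":20, "tx":12, "ty":7},
    {"jaw":20, "tx":12, "ty":7},
    {"jaw":20, "tx":12, "ty":7}
  ],
  "clamp_n": 60
}}

```text
time_s: 8.35
tcp_pos: [561.1, -117.8, 65.3]
ee_rot: [0.671, 0.741, 0.0, 0.001]
contact_force: [-1.3, -2.1, 7.2]
grip_width: 27.9
grasp_force: 59.9
```

Run:
```python
from h import *
plan(-14,57,65.4);print(robot.state()["moment"])
```

```text
tcp [ 561.1 -117.8   65.3] jig [-14.8  44.7] F [-1.3 -2.1  7.2] shift [12.3  0.8 -0.1] turn -0.00047247662832014536
[-0.57297119  0.52170678  0.08093255]
```

Request:
{"method": "move_tool", "body": {
  "steps": [
    {"jaw":20, "tx":1, "ty":2},
    {"jaw":20, "tx":2, "ty":3},
    {"jaw":20, "tx":3, "ty":4},
    {"jaw":20, "tx":3, "ty":4}
  ],
  "clamp_n": 60
}}

```text
time_s: 8.75
tcp_pos: [561.4, -117.6, 65.3]
ee_rot: [0.672, 0.74, -0.002, -0.0]
contact_force: [-10.5, -8.9, 14.5]
grip_width: 27.3
grasp_force: 59.9
```

Run:
```python
from h import *
plan(-14,57,65.4);print(robot.state()["moment"])
```

```text
tcp [ 561.4 -117.6   65.3] jig [-14.5  44.8] F [-10.5  -8.9  14.5] shift [12.2  0.5 -0.1] turn -0.0030932042581579278
[-1.94182924  2.41008602  0.23333963]
```

Request:
{"method": "move_tool", "body": {
  "steps": [
    {"jaw":20, "tx":2},
    {"jaw":20, "tx":4},
    {"jaw":20, "tx":6},
    {"jaw":20, "tx":6}
  ],
  "clamp_n": 60
}}

```text
time_s: 9.15
tcp_pos: [561.0, -113.2, 65.3]
ee_rot: [0.672, 0.74, -0.003, 0.001]
contact_force: [-9.4, -11.6, 12.7]
grip_width: 27.3
grasp_force: 60.0
```

Run:
```python
from h import *
plan(-14,57,65.4);print(robot.state()["moment"])
```

```text
tcp [ 561.  -113.2   65.3] jig [-14.5  49.3] F [ -9.4 -11.6  12.7] shift [ 7.7  0.5 -0.2] turn -0.003659150044769549
[-2.75629043  2.16182997  0.38728014]
```

Request:
{"method": "move_tool", "body": {
  "steps": [
    {"jaw":20, "tx":2},
    {"jaw":20, "tx":4},
    {"jaw":20, "tx":6},
    {"jaw":20, "tx":6}
  ],
  "clamp_n": 60
}}

```text
time_s: 9.55
tcp_pos: [560.8, -111.8, 65.4]
ee_rot: [0.673, 0.739, -0.004, 0.004]
contact_force: [-6.5, -23.5, 4.9]
grip_width: 27.7
grasp_force: 60.0
```

Run:
```python
from h import *
plan(-14,57,65.4);print(robot.state()["moment"])
```

```text
tcp [ 560.8 -111.8   65.4] jig [-14.5  50.7] F [ -6.5 -23.5   4.9] shift [ 6.3  0.5 -0.1] turn -0.006297617367593239
[-5.10266     1.58972362  0.46036513]
```

Request:
{"method": "move_tool", "body": {
  "steps": [
    {"jaw":20, "ty":1, "tz":2},
    {"jaw":20, "ty":2, "tz":4},
    {"jaw":20, "tx":1, "ty":4, "tz":6},
    {"jaw":20, "tx":2, "ty":5, "tz":6},
    {"jaw":20, "tx":2, "ty":5, "tz":6}
  ],
  "clamp_n": 60
}}

```text
time_s: 10.05
tcp_pos: [561.0, -111.1, 63.6]
ee_rot: [0.675, 0.738, -0.005, -0.0]
contact_force: [-33.6, -19.0, 68.6]
grip_width: 27.3
grasp_force: 60.1
```

Run:
```python
from h import *
plan(-14,57,65.4);s=robot.state();print(s["moment"],s["ee_rot"])
print("jig F",s["contact_force"][:2]@np.c_[ex,ey])
C,im=snap("wrist","w6")
cv2.imwrite("pics/w6c.png",cv2.resize(im[40:390,170:470,::-1],None,fx=1.7,fy=1.7))
```

```text
tcp [ 561.  -111.1   63.6] jig [-14.3  51.4] F [-33.6 -19.   68.6] shift [ 5.6  0.2 -1.8] turn -0.010416271298593321
[-4.29785788  8.20878779  0.22857881] [ 6.74926677e-01  7.37866944e-01 -5.12834980e-03 -2.31132847e-04]
jig F [-35.34159131 -15.59646378]
```

View pics/w6c.png

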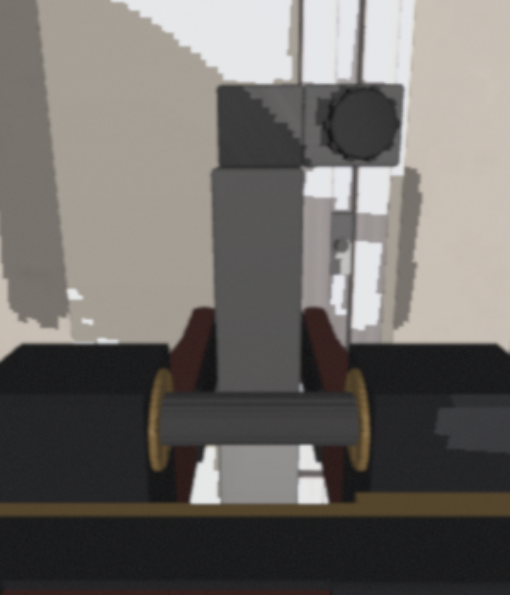

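Bar is butted on the stop (seam at crop row 167) and along the fence; the slot shows at (312,472), clear of the fingers. The downforce is too high, so I'll rebalance the push: less down, more toward the stop.

Request:
{"method": "move_tool", "body": {
  "steps": [
    {"jaw":20, "tx":1, "tz":-1},
    {"jaw":20, "tx":2, "tz":-2},
    {"jaw":20, "tx":4, "ty":-1, "tz":-3},
    {"jaw":20, "tx":6, "ty":-2, "tz":-3},
    {"jaw":20, "tx":6, "ty":-2, "tz":-3}
  ],
  "clamp_n": 60
}}

```text
time_s: 10.6
tcp_pos: [560.8, -110.6, 63.8]
ee_rot: [0.676, 0.737, -0.007, 0.006]
contact_force: [-14.4, -37.4, 18.8]
grip_width: 27.5
grasp_force: 60.0
```

Run:
```python
from h import *
plan(-14,57,65.4);s=robot.state();print(s["moment"],s["ee_rot"])
print("jig F",s["contact_force"][:2]@np.c_[ex,ey])
```

```text
tcp [ 560.8 -110.6   63.8] jig [-14.4  51.9] F [-14.4 -37.4  18.8] shift [ 5.1  0.3 -1.7] turn -0.012955107888106249
[-7.93753147  3.66097097  0.24162743] [ 0.67584132  0.73698914 -0.00707808  0.00595106]
jig F [-18.04793416 -35.74844931]
```

Run:
```python
from h import *
for i in range(3):
    s=robot.state();r=R.from_quat(s["ee_rot"]).as_matrix();print("x-axis z",r[2,0],"y-axis z",r[2,1],s["tcp_pos"],s["contact_force"])
    C,im=snap("side","side1") if i==0 else snap("wrist","w7")
h=np.array(robot.calibration("wrist")["hand_eye"]); K=cam("wrist")[0]; C=(K,h[:3,:3],h[:3,3])
print("slot tool",unproj(C,[[312/1.7+170,472/1.7+40]],64-42))
cv2.imwrite("pics/w7c.png",cv2.resize(im[90:350,250:430,::-1],None,fx=3,fy=3)[:600])
```

```text
x-axis z -0.018339052941281915 y-axis z -0.0023889897281815613 [ 560.83782929 -110.61803701   63.76183664] [-14.40817037 -37.3642099   18.8031042 ]
x-axis z -0.018179815596656636 y-axis z -0.0024922599490542624 [ 560.847453   -110.61540791   63.77652362] [-15.29025679 -37.57910922  19.73181154]
x-axis z -0.01811335908544347 y-axis z -0.002603574193422026 [ 560.83204969 -110.60996399   63.75338428] [-13.99424659 -36.38511519  19.88569721]
slot tool [[-56.89109615  20.59174205  22.        ]]
```

View pics/w7c.png

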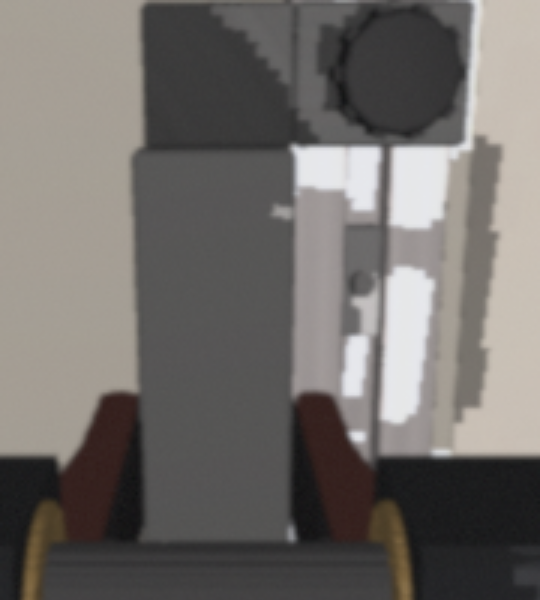

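Request:
{"method": "move_tool", "body": {
  "steps": [
    {"jaw":20, "ty":0.5, "tz":0.4},
    {"jaw":20, "ty":1, "tz":0.8},
    {"jaw":20, "ty":1, "tz":0.8},
    {"jaw":20, "ty":1, "tz":0.8},
    {"jaw":20, "ty":1, "tz":0.8},
    {"jaw":20, "ty":1, "tz":0.8}
  ],
  "clamp_n": 60
}}

```text
time_s: 11.35
tcp_pos: [560.9, -110.6, 63.7]
ee_rot: [0.676, 0.737, -0.007, 0.005]
contact_force: [-20.0, -34.9, 31.9]
grip_width: 27.5
grasp_force: 60.1
```

Run:
```python
from h import *
s=robot.state();r=R.from_quat(s["ee_rot"]).as_matrix()
print(r[2,:2],s["tcp_pos"],"jig F",s["contact_force"][:2]@np.c_[ex,ey],s["contact_force"][2])
C,im=snap("scene","sc2")
cv2.imwrite("pics/sc2c.png",cv2.resize(im[130:250,280:460,::-1],None,fx=4,fy=4,interpolation=cv2.INTER_CUBIC))
```

```text
[-0.01682611 -0.00418382] [ 560.90999947 -110.59061848   63.72607691] jig F [-23.39221231 -32.70892598] 31.899508600767152
```

View pics/sc2c.png

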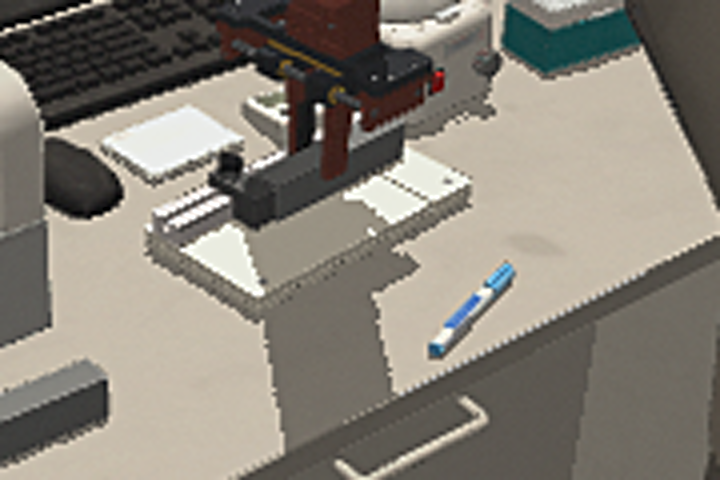

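Request:
{"method": "move_tool", "body": {
  "steps": [
    {"jaw":20, "tx":1, "tz":0.1},
    {"jaw":20, "tx":1.5, "tz":0.1},
    {"jaw":20, "tx":1.5, "tz":0.1},
    {"jaw":20, "tx":1.5, "tz":0.1}
  ],
  "clamp_n": 60
}}

```text
time_s: 11.8
tcp_pos: [560.9, -110.6, 63.7]
ee_rot: [0.676, 0.737, -0.008, 0.006]
contact_force: [-19.1, -38.8, 31.2]
grip_width: 27.3
grasp_force: 60.1
```

Run:
```python
from h import *
s=robot.state();print(s["tcp_pos"],"jig F",s["contact_force"][:2]@np.c_[ex,ey],s["contact_force"][2])
print(robot.job_done())
```

```text
[ 560.89287921 -110.56629142   63.73158801] jig F [-22.90553898 -36.72251833] 31.1786927088159
the job is handed in; nothing more can be done
None
```

I put the long offcut in the jig, because the short one would not reach the slot (stop about 118 mm away). I handed in at 11.8 s still holding it with a diagonal push of about 31 N down, 23 N to the fence and 37 N to the stop, fingers about 45 mm clear of the slot on the stop's side; the result has not been reported back.

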